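# Pack the lime in the sliding-cover snack box

### The arm

A 6-joint arm with a two-finger parallel gripper is mounted at the origin on a cart in front of the work surface, level with it; the furniture and walls round the work are solid. World frame = base frame: x ahead of the robot, y to its left, z up, the work surface at z = 0. Lengths are in mm, angles in rad, forces in N, time in s.
With the tool pointing down it reaches from about 400 to 925 mm from the base axis. Payload 12.5 kg.
Tool frame: the origin (TCP) lies at the very end of the fingers, on their centre line; the grasp point (between the pads) lies 19 mm behind it; z points along the fingers, y is the direction in which the jaws open and shut (so a half turn about z gives the same grasp; the last joint's range is limited). The gripper opens to 95 mm and grips with 3 to 60 N. Pads are 20 mm wide; open, the fingers measure 119 mm over their backs; the gripper's body (75 mm by 180 mm) begins 59 mm behind the grasp point.
Start: joints at [-1.298, 0.491, 1.559, -0, 1.092, -0.106], TCP at [231.152, -580.702, 214.661] pointing down, gripper open.
Joint ranges: [-3.1, 3.1], [-0.84, 2.19], [0.05, 2.79], [-1.13, 4.28], [0.06, 2.93], [-2.69, 2.69]. Speed limits (rad/s): [2.22, 2.22, 2.79, 3.14, 3.14, 3.14].

### API

Orientations are given as [roll, pitch, yaw] about the fixed x, y, z axes, in that order (R = Rz(yaw) Ry(pitch) Rx(roll)).
In Python, from cell import env, read_camera, get_calibration gives the robot as it stands.
- The arm moves only by the tool arm_command, never from a script. Its argument "targets" is a list of rows, each a list of 3 entries, a list of its own where there are three numbers: the turn, a rotation vector about the tool's x, y, z in rad, then the shift along the tool's x, y, z in m, then the closure in counts, from 0 (fully open) to 255 (shut). In form: [[[rx, ry, rz], [tx, ty, tz], fingers], ...]. A call has 1 to 8 rows; each row is the pose to reach, as a shift and turn from the pose commanded when the call began, along the tool's axes at that moment; what a row does not reach only later rows make up. A row lasts 1/10 s, in which the tool goes at most 50 mm and 8.59 degrees, less where a joint would pass 70% of its speed; a pose out of reach is approached as far as the arm can. A call with a gripper value outside its range is refused whole. The fingers move at their own pace and stop on an object; the grip force is fixed at half the most. Time passes only in rows, so rows that repeat a pose let the fingers close. It gives the time, the measured TCP pose, the force and the opening at its end, in the units of the state.
- env.state(): the state, without advancing time (a new reading comes with each control period).
- read_camera(name): name is "scene" or "top"; returns (picture, depth): 384x512x3 uint8, blue, green, red; 384x512 float32, mm along the optical axis (not along the pixel's ray), 0 where there is no reading.
- get_calibration(name): a dict with "vfov" (degrees; the focal length in pixels is half the picture's height over the tangent of half this angle, whatever the lens; pixels are square), "cx", "cy" (the principal point, pixels), "k1" (the pictures are not rectified: a ray, as slopes to the right and down, at radius r is drawn at 1 + k1 r^2 times it, then the intrinsics apply), "world_from_camera" (4x4, takes a point from camera to world coordinates). Camera axes: x right, y down, z forward; pixel columns grow to the right and rows downward; lengths in mm; the calibration is good to about 2 mm. A picture is of the moment at which its call begins. get_calibration takes no time and is no camera call.
- env.job_done(): hands the job in, once; it reports no verdict.
The state is a dict: "t": time; "joints": joint angles; "qvel": joint speeds; "tau": joint torques, N m; "eef_pos": TCP position; "tcp_rot": TCP orientation; "ft_force": force on the tool from outside, world axes, zero at the start; "moment": the same for the moment, N m; "opening": opening from 0.0 (shut) to 1.0 (fully open).
Only numpy, scipy, OpenCV 4.12 (cv2) and the standard library are available. Lean on these libraries where they do the work, as an engineer would, in place of code of your own. Each camera call takes 0.05 s, during which the arm holds its last target.

### The job

Pack the lime in the blue snack box: slide the wooden cover all the way back by its tab, set the lime down inside without dropping it in, then slide the cover fully shut over it.

Things in the scene. Friction and masses are not known exactly. Their poses are not given: they have to be found in the camera images.
- lime_center (a point): Centre of the loose green lime, nearly round, 51 x 53 mm wide and 52 mm high, about 70 g, standing on the worktop; grasp at any yaw. It may swap places with two bystanders: a cream wind-up timer and a dark spice jar with a cork lid.
- snack_box: Fixed blue box, outside 162 (x) x 152 (y) x 80 mm high, inside 150 x 140 mm, floor 8 mm above the worktop. Origin: centre of the underside. Wooden cover, 66 to 74 mm above the worktop, slides to the box's +y and sticks out past that end. Lips leave 142 mm clear along x; with the cover fully back the opening runs from y = -70 to +56 mm.
- snack_cover (a joint): How far the cover is slid back, m: 0 = fully shut against the stop, 0.125 = fully back. It starts shut or up to 15 mm ajar. Sliding it takes about 2 N; it stays where it is left.
- cover_tab (a point): Middle of the dark wooden tab on the cover, 89 mm above the worktop; the tab stands 74 to 104 mm above the worktop, 60 mm long along the box's x, 14 mm thick along the box's y (the sliding direction): pinch it from above. Axes as the box's. Over the box's centre when shut; moves with the cover.

How it is judged (in metres and radians):
On the way, in this order (a step that is already met when the one before it is completed fails the run):
1. the cover is slid back (value of joint snack_cover above 0.11 m), for 0.2 s.
2. the lime lies in the open box, let go (x of lime_center in the frame of snack_box between -0.07 and 0.07 m and y of lime_center in the frame of snack_box between -0.07 and 0.07 m and height (world z) of lime_center below 0.045 m and contact force between lime and the fingers below 0.1 N and value of joint snack_cover above 0.06 m), for 0.2 s.
At the end, for the whole second after the job is handed in: The lime lies inside the snack box (centre within 70 mm of the box's centre along both sides and below 45 mm) and the cover is shut to within 10 mm of its stop (value of joint snack_cover below 0.01 m and x of lime_center in the frame of snack_box between -0.07 and 0.07 m and y of lime_center in the frame of snack_box between -0.07 and 0.07 m and height (world z) of lime_center below 0.045 m); the robot touches nothing.
It fails at once if the lime is dropped (falls free faster than 0.9 m/s, about 40 mm) (linear speed of lime above 0.9 m/s and contact force between lime and anything else below 0.02 N).
It also fails if it takes over 69 s, if anything falls off the work surface, if the arm or the gripper's body presses on something with over 40 N, if the wrist force passes 120 N, or if a joint passes its speed limit or range.

## Working session

There is one attempt and no reset: what is moved stays moved. The work goes in short steps, Python scripts to look and compute and a tool call to move; the robot and the scene stay as the last step left them, time stands still between calls to the robot, and variables do not carry over. Pictures are saved under pics/ and viewed, and the job is handed in when it is done.

Besides the shell and the picture viewer there is one more tool, called after "Request:" as name(argument=value, ...) on one line, values as JSON. arm_command: Moves the arm, as the interface text tells. Its arguments: {"type":"object","properties":{"targets":{"type":"array"}},"required":["targets"]}

```bash
ls; mkdir -p pics; python3 - <<'E'
from cell import env, read_camera, get_calibration
import cv2, numpy as np
print(env.state())
for n in ("scene","top"):
    im,d=read_camera(n); cv2.imwrite(f"pics/{n}0.png",im); np.savez(f"pics/{n}0.npz",im=im,d=d); print(get_calibration(n))
E
```

```text
pics
{'t': 0.0, 'joints': array([-1.29758070e+00,  4.91595669e-01,  1.55945364e+00,  3.66895467e-05,
        1.09167436e+00, -1.05620201e-01]), 'qvel': array([-1.79683811e-03,  3.58812487e-04,  2.39650047e-04, -4.35045441e-04,
        1.62931665e-03,  8.57470186e-05]), 'tau': array([ 1.01998348e-04, -6.12650514e+01, -2.58181536e+01,  6.92732655e-02,
        4.82646713e-02, -6.94824030e-05]), 'eef_pos': array([ 231.10260289, -580.44775719,  214.037867  ]), 'tcp_rot': array([-3.14047138e+00, -1.51593173e-04,  3.78818809e-01]), 'ft_force': array([-0.66434184, -0.00165575,  0.16781058]), 'moment': array([-0.01853275,  0.02852266, -0.03234756]), 'opening': 0.9994921287860231}
{'vfov': 47.61670541206703, 'cx': 261.46649963408987, 'cy': 196.98807210657006, 'k1': -0.007766177032345918, 'world_from_camera': array([[-5.65248223e-01, -5.33946970e-01,  6.28804485e-01,
        -1.98253574e+02],
       [-8.24750593e-01,  3.81280151e-01, -4.17626515e-01,
         4.91644972e+02],
       [-1.67602572e-02, -7.54669517e-01, -6.55891008e-01,
         8.24526021e+02],
       [ 0.00000000e+00,  0.00000000e+00,  0.00000000e+00,
         1.00000000e+00]])}
{'vfov': 50.51678838861916, 'cx': 257.5842303701202, 'cy': 189.89122365905823, 'k1': -0.08903686673291734, 'world_from_camera': array([[ 1.40234900e-03, -9.95820200e-01,  9.13244913e-02,
         4.10066740e+02],
       [-9.99972054e-01, -7.25822494e-04,  7.44073251e-03,
        -1.61677057e+01],
       [-7.34334637e-03, -9.13323736e-02, -9.95793389e-01,
         1.07141178e+03],
       [ 0.00000000e+00,  0.00000000e+00,  0.00000000e+00,
         1.00000000e+00]])}
```

View pics/top0.png

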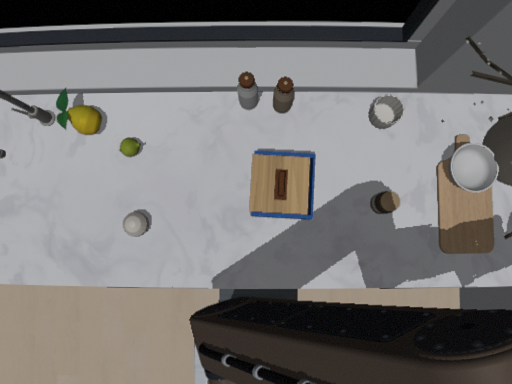

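View pics/scene0.png

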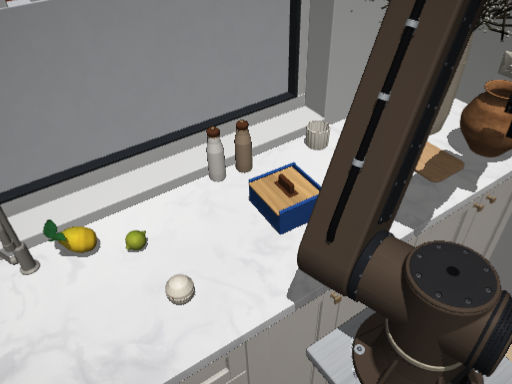

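The top picture shows the lime at about (130,147), the cream timer at (135,224), the box at about (282,185) with its tab at (281,184), and the jar at (385,202). The cover's protruding end is on the left, towards world +y.

```bash
cat > h.py <<'E'
import numpy as np, cv2
from cell import env, read_camera, get_calibration
def cloud(n,d):
    c=get_calibration(n);h,w=d.shape;f=h/2/np.tan(np.radians(c['vfov']/2))
    K=np.array([[f,0,c['cx']],[0,f,c['cy']],[0,0,1]]);D=np.array([c['k1'],0,0,0,0.])
    u,v=np.meshgrid(np.arange(w),np.arange(h))
    p=cv2.undistortPoints(np.stack([u,v],-1).reshape(-1,1,2).astype(np.float64),K,D).reshape(h,w,2)
    P=np.concatenate([p*d[...,None],d[...,None]],-1)
    T=c['world_from_camera'];return P@T[:3,:3].T+T[:3,3]
def rect(Q): 
    (c,s,a)=cv2.minAreaRect(Q[:,:2].astype(np.float32)); return np.round(c,1),np.round(s,1),round(a,1)
E
python3 - <<'E'
from h import *
z=np.load('pics/top0.npz');W=cloud('top',z['d']);im=z['im'];hsv=cv2.cvtColor(im,cv2.COLOR_BGR2HSV)
v,u=np.mgrid[:384,:512]
roi=(u>235)&(u<330)&(v>135)&(v<235)
print('table z',np.median(W[240:260,160:190,2]))
Z=W[...,2]
def rep(n,m): 
    Q=W[m]; print(n,m.sum(),'mean',Q.mean(0).round(1),'zmed',np.median(Q[:,2]).round(1),'rect',rect(Q))
blue=roi&(hsv[...,0]>100)&(hsv[...,0]<130)&(hsv[...,1]>150)
rep('bluetop',blue&(Z>72)&(Z<88)); rep('cover',roi&~blue&(Z>62)&(Z<80)); rep('tab',roi&(Z>92)); rep('boxall',roi&(Z>55))
rep('lime',(u>110)&(u<155)&(v>130)&(v<165)&(Z>15)&(hsv[...,1]>100))
lm=(u>110)&(u<155)&(v>130)&(v<165)&(Z>28); rep('lime28',lm); print(W[lm][:,2].max())
z=np.load('pics/scene0.npz');W=cloud('scene',z['d']);hsv=cv2.cvtColor(z['im'],cv2.COLOR_BGR2HSV);Z=W[...,2]
roi=(u>240)&(u<325)&(v>155)&(v<235)
blue=roi&(hsv[...,0]>100)&(hsv[...,0]<130)&(hsv[...,1]>150)
rep('s tab',roi&(Z>92)&(Z<110)); rep('s cover',roi&~blue&(Z>62)&(Z<80)); rep('s bluetop',blue&(Z>75)&(Z<88))
lm=(u>115)&(u<155)&(v>222)&(v<258)&(Z>12)&(hsv[...,1]>100);Q=W[lm];rep('s lime',lm)
from scipy.optimize import least_squares
print(least_squares(lambda p:np.linalg.norm(Q-p,axis=1)-26,Q.mean(0)-[0,0,10],loss='soft_l1').x)
E
python3 -c "
import cv2;im=cv2.imread('pics/top0.png');cv2.imwrite('pics/topz.png',cv2.resize(im[130:240,235:335],None,fx=5,fy=5))"
```

```text
table z -1.0369203753705278
bluetop 431 mean [509.7 -88.9  79. ] zmed 79.2 rect (array([515.3, -71.8]), array([146.4, 160.7]), 87.3)
cover 3360 mean [517.3 -63.3  73.9] zmed 73.8 rect (array([516.8, -68.6]), array([157.2, 162.3]), 87.1)
tab 184 mean [494.6 -55.1 297.5] zmed 103.5 rect (array([475.1, -51.3]), array([ 26.2, 145.5]), 71.8)
boxall 4102 mean [515.3 -66.6  84.5] zmed 74.2 rect (array([502.8, -67.9]), array([157.2, 190.5]), 87.1)
lime 262 mean [616.3 323.4  45.5] zmed 42.8 rect (array([529.9, 160.8]), array([425. ,  45.2]), 62.0)
lime28 288 mean [613.5 319.9  59.1] zmed 42.1 rect (array([510.6, 173. ]), array([425.6,  49.4]), 55.4)
1071.4117801406883
s tab 115 mean [512.1 -58.4 101.2] zmed 102.8 rect (array([514.5, -59.9]), array([15.6, 63.6]), 84.5)
s cover 1729 mean [516.2 -54.3  74.4] zmed 74.4 rect (array([580.9, -69.1]), array([160.2, 279. ]), 86.7)
s bluetop 236 mean [504.4 -65.5  79.2] zmed 79.6 rect (array([512.8, -64.9]), array([149.2, 160.7]), 86.9)
s lime 318 mean [603.2 339.1  39.3] zmed 38.0 rect (array([218.3, 425.4]), array([ 53.7, 841.8]), 77.3)
[619.31627492 335.64804679  24.91858343]
```

View pics/topz.png

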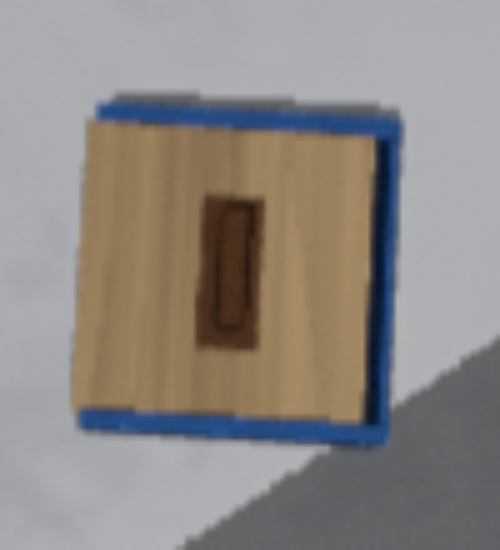

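The crop shows the cover slightly ajar: there is a dark gap at the right end. The tab is centred near (232,270) in the crop, and the box is yawed about -3°. I'll refine the lime and the tab next.

```bash
python3 - <<'E'
from h import *
from scipy.optimize import least_squares
v,u=np.mgrid[:384,:512]
def rep(n,Q): print(n,len(Q),'mean',Q.mean(0).round(1),'rect',rect(Q))
for n,rt,rl in (('top',(235,330,135,235),(115,145,132,162)),('scene',(240,325,155,235),(118,152,224,256))):
    z=np.load(f'pics/{n}0.npz');W=cloud(n,z['d']);Z=W[...,2];hsv=cv2.cvtColor(z['im'],cv2.COLOR_BGR2HSV)
    r=lambda b:(u>b[0])&(u<b[1])&(v>b[2])&(v<b[3])&(z['d']>0)
    rep(n+' tab',W[r(rt)&(Z>98)&(Z<108)])
    Q=W[r(rl)&(Z>12)&(Z<60)&(hsv[...,0]>25)&(hsv[...,0]<45)&(hsv[...,1]>110)]; rep(n+' lime',Q)
    print(least_squares(lambda p:np.linalg.norm(Q-p,axis=1)-26,Q.mean(0)-[0,0,10],loss='soft_l1').x)
    m=r(rt)&(Z>40)&(Z<90)
    blue=m&(hsv[...,0]>100)&(hsv[...,0]<130)&(hsv[...,1]>150)&(Z>76)
    y=-2.9*np.pi/180;R=np.array([[np.cos(y),-np.sin(y)],[np.sin(y),np.cos(y)]])
    B=W[blue][:,:2]@R; print('blue ext in rot axes',np.percentile(B,[0,1,99,100],axis=0).round(1))
    C=W[m&~blue&(Z<78)&(Z>70)][:,:2]@R;print('cover ext',np.percentile(C,[0,1,99,100],axis=0).round(1))
E
```

```text
top tab 144 mean [516.3 -64.9 102.8] rect (array([516.1, -65.1]), array([13.8, 58.3]), 85.6)
top lime 256 mean [617.  324.6  41.8] rect (array([618.3, 326.4]), array([42.8, 44.7]), 55.2)
[619.32161943 330.97359291  23.38523093]
blue ext in rot axes [[ 438.2 -119.1]
 [ 438.6 -118.9]
 [ 597.6   25.6]
 [ 598.4   27.9]]
cover ext [[ 438.3 -120.9]
 [ 448.7 -117.2]
 [ 591.2   34.6]
 [ 600.8   36.3]]
scene tab 89 mean [513.5 -59.2 103. ] rect (array([515.9, -60.4]), array([14.8, 60.7]), 84.5)
scene lime 316 mean [605.7 338.5  36.9] rect (array([608.4, 336.7]), array([55.9, 36.1]), 83.6)
[619.3283732  335.62898063  24.91017237]
blue ext in rot axes [[ 435.1 -113.5]
 [ 435.3 -112.6]
 [ 594.8   33.5]
 [ 595.7   35.4]]
cover ext [[ 435.6 -119. ]
 [ 437.  -113.4]
 [ 593.9   39.8]
 [ 600.4   41. ]]
```

```bash
cat >> h.py <<'E'
from scipy.spatial.transform import Rotation as Ro
def plan(x,y,z,yaw):
    s=env.state();R=Ro.from_euler('xyz',s['tcp_rot']);T=Ro.from_euler('xyz',[np.pi,0,yaw])
    d=np.array([x,y,z])-s['eef_pos']
    print('t',round(s['t'],2),'pos',s['eef_pos'].round(1),'rot',s['tcp_rot'].round(3),'F',s['ft_force'].round(1),'op',round(s['opening'],3))
    print('turn',(R.inv()*T).as_rotvec().round(4),'shift',(R.inv().apply(d)/1000).round(4),'joint',s['joints'].round(2))
E
python3 -c "
from h import *
plan(516,-62.5,150,-.0506)"
```

```text
t 0.1 pos [ 231.1 -580.5  214.1] rot [-3.141 -0.     0.379] F [-0.7  0.  -0. ] op 1.003
turn [-1.000e-03  1.000e-04  4.294e-01] shift [ 0.4563 -0.3759  0.0646] joint [-1.3   0.49  1.56  0.    1.09 -0.11]
```

Request:
arm_command(targets=[[[0, 0, 0.05], [0.03, -0.025, 0], 0], [[0, 0, 0.12], [0.065, -0.054, 0], 0], [[0, 0, 0.2], [0.1, -0.083, 0], 0], [[0, 0, 0.28], [0.138, -0.114, 0], 0], [[0, 0, 0.35], [0.176, -0.145, 0], 0], [[0, 0, 0.43], [0.214, -0.176, 0], 0], [[0, 0, 0.43], [0.25, -0.206, 0], 0], [[0, 0, 0.43], [0.285, -0.235, 0], 0]])

```text
t: 0.9
eef_pos: [409.6, -255.0, 214.6]
tcp_rot: [-3.142, 0.0, -0.051]
ft_force: [0.5, -1.5, -0.5]
opening: 1.002
```

```bash
python3 -c "
from h import *
plan(516,-62.5,150,-.0506)"
```

```text
t 0.9 pos [ 409.6 -255.   214.6] rot [-3.142  0.    -0.051] F [ 0.5 -1.5 -0.5] op 1.002
turn [-0.0001  0.0001 -0.0008] shift [ 0.0964 -0.1977  0.0646] joint [-0.69  0.29  1.9   0.    0.95  0.93]
```

Request:
arm_command(targets=[[[0, 0, 0], [0.018, -0.037, 0], 0], [[0, 0, 0], [0.036, -0.074, 0], 0], [[0, 0, 0], [0.054, -0.111, 0], 0], [[0, 0, 0], [0.072, -0.148, 0.01], 0], [[0, 0, 0], [0.087, -0.178, 0.025], 0], [[0, 0, 0], [0.0964, -0.1977, 0.045], 0], [[0, 0, 0], [0.0964, -0.1977, 0.065], 0], [[0, 0, 0], [0.0964, -0.1977, 0.065], 0]])

```text
t: 1.7
eef_pos: [514.4, -63.6, 147.4]
tcp_rot: [-3.141, 0.004, -0.05]
ft_force: [-0.3, -0.3, 0.2]
opening: 0.999
```

```bash
python3 -c "
from h import *
plan(516,-62.5,81,-.0506)
im,d=read_camera('scene');cv2.imwrite('pics/s1.png',im)"
```

```text
t 1.7 pos [514.4 -63.6 147.4] rot [-3.141  0.004 -0.05 ] F [-0.3 -0.3  0.2] op 0.999
turn [-0.0008  0.0044  0.0007] shift [ 0.0018 -0.0011  0.0664] joint [-0.25  0.43  1.89 -0.    0.83  1.37]
```

View pics/s1.png

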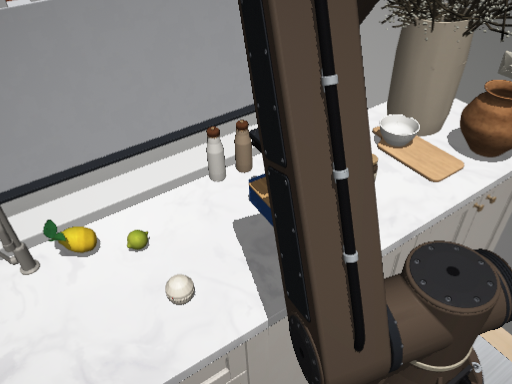

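The arm hides the box in this view. The jaws have 40 mm of room on each side of the tab, so I'm descending.

Request:
arm_command(targets=[[[0, 0, 0], [0, 0, 0.015], 0], [[0, 0, 0], [0, 0, 0.03], 0], [[0, 0, 0], [0, 0, 0.045], 0], [[0, 0, 0], [0, 0, 0.058], 0], [[0, 0, 0], [0, 0, 0.065], 0], [[0, 0, 0], [0, 0, 0.067], 0], [[0, 0, 0], [0, 0, 0.067], 0]])

```text
t: 2.45
eef_pos: [515.6, -64.8, 83.1]
tcp_rot: [3.141, -0.001, -0.052]
ft_force: [0.7, 0.4, -0.3]
opening: 0.999
```

Closing on the tab, in stages so that an off-centre contact shows up.

Request:
arm_command(targets=[[[0, 0, 0], [0, 0, 0], 100], [[0, 0, 0], [0, 0, 0], 150], [[0, 0, 0], [0, 0, 0], 200], [[0, 0, 0], [0, 0, 0], 255], [[0, 0, 0], [0, 0, 0], 255], [[0, 0, 0], [0, 0, 0], 255]])

```text
t: 3.05
eef_pos: [515.4, -64.5, 82.6]
tcp_rot: [3.141, -0.0, -0.051]
ft_force: [0.3, 0.5, -1.1]
opening: 0.556
```

Request:
arm_command(targets=[[[0, 0, 0], [0, 0, 0], 255], [[0, 0, 0], [0, 0, 0], 255], [[0, 0, 0], [0, 0, 0], 255]])

```text
t: 3.35
eef_pos: [515.5, -64.5, 82.6]
tcp_rot: [3.142, -0.0, -0.051]
ft_force: [-0.2, 0.1, -0.6]
opening: 0.298
```

Request:
arm_command(targets=[[[0, 0, 0], [0, 0, 0], 255], [[0, 0, 0], [0, 0, 0], 255], [[0, 0, 0], [0, 0, 0], 255], [[0, 0, 0], [0, 0, 0], 255], [[0, 0, 0], [0, 0, 0], 255]])

```text
t: 3.85
eef_pos: [515.4, -64.4, 82.6]
tcp_rot: [3.142, -0.0, -0.051]
ft_force: [0.7, 0.5, 0.7]
opening: 0.143
```

The opening of 0.143 is about 13.6 mm, so the tab is gripped. Now I slide the cover along the box's +y, which is tool -y.

Request:
arm_command(targets=[[[0, 0, 0], [0, -0.008, 0], 255], [[0, 0, 0], [0, -0.023, 0], 255], [[0, 0, 0], [0, -0.04, 0], 255], [[0, 0, 0], [0, -0.057, 0], 255], [[0, 0, 0], [0, -0.074, 0], 255], [[0, 0, 0], [0, -0.09, 0], 255], [[0, 0, 0], [0, -0.102, 0], 255], [[0, 0, 0], [0, -0.11, 0], 255]])

```text
t: 4.65
eef_pos: [521.4, 46.8, 82.6]
tcp_rot: [3.142, -0.001, -0.05]
ft_force: [4.4, -1.4, -2.6]
opening: 0.148
```

Request:
arm_command(targets=[[[0, 0, 0], [0, -0.004, 0], 255], [[0, 0, 0], [0, -0.007, 0], 255], [[0, 0, 0], [0, -0.009, 0], 255], [[0, 0, 0], [0, -0.009, 0], 255]])

```text
t: 5.05
eef_pos: [521.8, 54.4, 82.6]
tcp_rot: [-3.141, -0.001, -0.052]
ft_force: [5.2, 0.7, -4.2]
opening: 0.147
```

Request:
arm_command(targets=[[[0, 0, 0], [0, -0.001, 0], 255], [[0, 0, 0], [0, -0.002, 0], 255], [[0, 0, 0], [0, -0.002, 0], 255]])

```text
t: 5.35
eef_pos: [521.9, 56.1, 82.6]
tcp_rot: [3.142, -0.001, -0.052]
ft_force: [5.4, 0.2, -3.3]
opening: 0.142
```

The slide total is about 0.123 m. Next I release and lift. The finger backs spread to ±60 mm and stay above the cover.

Request:
arm_command(targets=[[[0, 0, 0], [0, 0, 0], 180], [[0, 0, 0], [0, 0, 0], 140], [[0, 0, 0], [0, 0, 0], 100], [[0, 0, 0], [0, 0, -0.01], 60], [[0, 0, 0], [0, 0, -0.03], 0], [[0, 0, 0], [0, 0, -0.06], 0], [[0, 0, 0], [0, 0, -0.09], 0], [[0, 0, 0], [0, 0, -0.11], 0]])

```text
t: 6.15
eef_pos: [521.8, 56.4, 195.3]
tcp_rot: [-3.142, -0.002, -0.051]
ft_force: [1.1, -0.0, -0.6]
opening: 0.764
```

```bash
python3 -c "
from h import *
im,d=read_camera('top');cv2.imwrite('pics/t2.png',im);np.savez('pics/t2.npz',im=im,d=d)
plan(619.3,333,150,-.05)"
```

```text
t 6.2 pos [522.8  56.4 197.7] rot [-3.141 -0.006 -0.051] F [-0.2  0.   3.2] op 0.803
turn [-0.0001 -0.0056 -0.001 ] shift [ 0.082  -0.2811  0.0482] joint [-0.02  0.37  1.82 -0.    0.94  1.6 ]
```

View pics/t2.png

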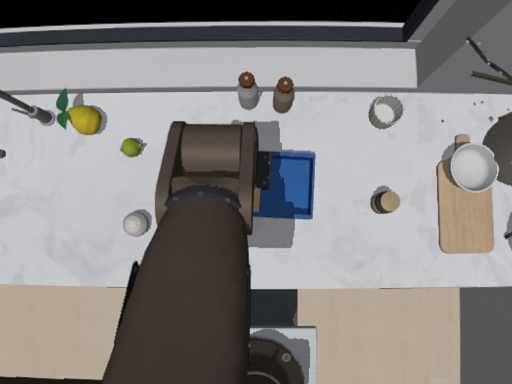

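The picture shows the box open, with its blue inside at about (290,185) and the lime undisturbed at (131,147). The two cameras differ by 4 mm in the lime's y, so I'm checking with silhouette rays.

```bash
python3 - <<'E'
from h import *
v,u=np.mgrid[:384,:512]
for n,f,b in (('top','t2',(112,148,130,165)),('scene','scene0',(118,152,224,256))):
    z=np.load(f'pics/{f}.npz');im=z['im'];hsv=cv2.cvtColor(im,cv2.COLOR_BGR2HSV)
    m=((u>b[0])&(u<b[1])&(v>b[2])&(v<b[3])&(hsv[...,0]>25)&(hsv[...,0]<50)&(hsv[...,1]>90)).astype(np.uint8)
    m=cv2.morphologyEx(m,cv2.MORPH_OPEN,np.ones((5,5)))
    uu,vv=u[m>0],v[m>0];print(n,m.sum(),uu.min(),uu.max(),vv.min(),vv.max())
    cu,cv_=(uu.min()+uu.max())/2,(vv.min()+vv.max())/2
    A=cloud(n,np.full((384,512),1000.));C=get_calibration(n)['world_from_camera'][:3,3]
    p=cv2.remap(A.astype(np.float32),np.float32([[cu]]),np.float32([[cv_]]),1)[0,0]
    d=p-C;print(C+d*(26-C[2])/d[2])
im=np.load('pics/t2.npz')['im'];cv2.imwrite('pics/limez.png',cv2.resize(im[80:250,55:175],None,fx=4,fy=3.5))
E
```

```text
top 255 122 139 139 155
[619.29243203 326.98123211  26.        ]
scene 323 126 145 231 249
[615.73305529 336.50200388  26.        ]
```

View pics/limez.png

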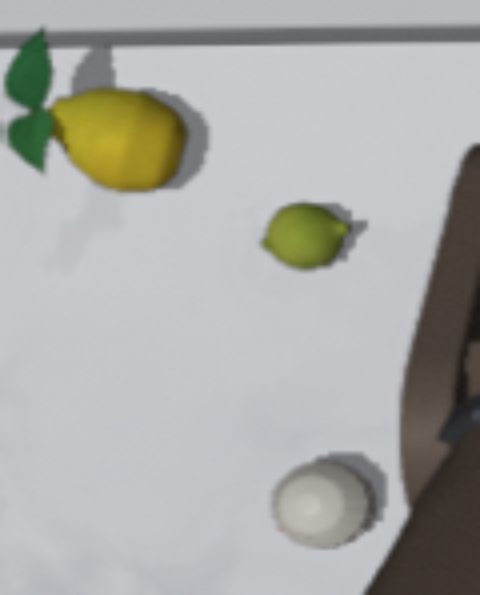

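Request:
arm_command(targets=[[[0, 0, -0.14], [0.01, -0.035, 0], 0], [[0, 0, -0.28], [0.02, -0.07, 0], 0], [[0, 0, -0.42], [0.03, -0.105, 0], 0], [[0, 0, -0.56], [0.04, -0.14, 0], 0], [[0, 0, -0.7], [0.05, -0.175, 0], 0], [[0, 0, -0.84], [0.06, -0.21, 0], 0], [[0, 0, -0.98], [0.07, -0.245, 0], 0], [[0, 0, -1.12], [0.078, -0.265, 0], 0]])

```text
t: 7.0
eef_pos: [613.0, 319.5, 192.7]
tcp_rot: [-3.141, -0.0, 1.076]
ft_force: [-0.2, -0.1, -0.3]
opening: 0.999
```

```bash
python3 -c "
from h import *
plan(619.3,333,100,1.52)"
```

```text
t 7.0 pos [613.  319.5 192.7] rot [-3.141 -0.     1.076] F [-0.2 -0.1 -0.3] op 0.999
turn [-2.00e-04 -0.00e+00 -4.44e-01] shift [ 0.0149 -0.0009  0.0927] joint [0.38 0.61 1.4  0.   1.13 0.88]
```

Request:
arm_command(targets=[[[0, 0, -0.14], [0.005, 0, 0.025], 0], [[0, 0, -0.28], [0.009, 0, 0.05], 0], [[0, 0, -0.42], [0.013, -0.002, 0.075], 0], [[0, 0, -0.444], [0.013, -0.002, 0.085], 0], [[0, 0, -0.444], [0.013, -0.002, 0.092], 0], [[0, 0, -0.444], [0.013, -0.002, 0.092], 0], [[0, 0, -0.444], [0.013, -0.002, 0.092], 0]])

```text
t: 7.7
eef_pos: [618.0, 329.3, 101.7]
tcp_rot: [3.14, -0.001, 1.511]
ft_force: [-0.5, 0.4, 0.6]
opening: 1.002
```

```bash
python3 -c "
from h import *
plan(619.3,331,8,1.52)
im,d=read_camera('scene');cv2.imwrite('pics/s3.png',cv2.resize(im[150:290,60:240],None,fx=4,fy=4));np.savez('pics/s3.npz',im=im,d=d)
im,d=read_camera('top');cv2.imwrite('pics/t3.png',cv2.resize(im[90:240,70:230],None,fx=4,fy=4));np.savez('pics/t3.npz',im=im,d=d)
"
```

```text
t 7.7 pos [618.  329.3 101.7] rot [ 3.140e+00 -1.000e-03  1.511e+00] F [-0.5  0.4  0.6] op 1.002
turn [ 0.0012 -0.0005 -0.0094] shift [0.0017 0.001  0.0937] joint [ 0.4   0.71  1.46 -0.    0.97  0.46]
```

View pics/s3.png

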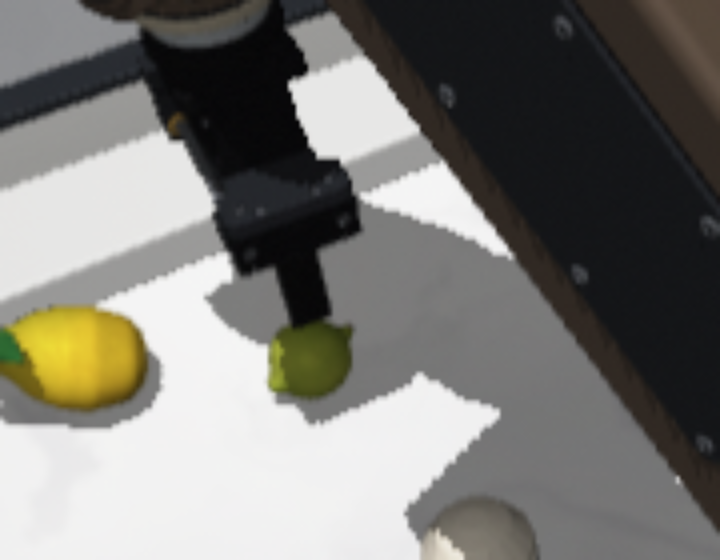

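View pics/t3.png

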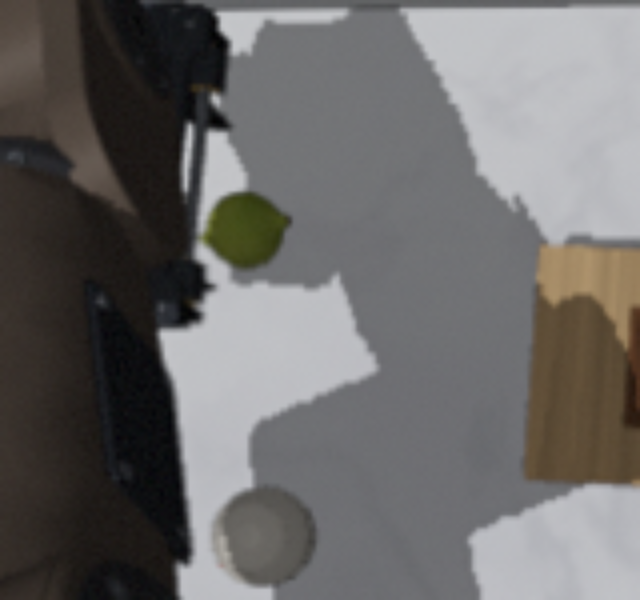

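```bash
python3 - <<'E'
from h import *
def proj(n,P):
    c=get_calibration(n);f=192/np.tan(np.radians(c['vfov']/2));T=np.linalg.inv(c['world_from_camera'])
    K=np.array([[f,0,c['cx']],[0,f,c['cy']],[0,0,1]]);R=T[:3,:3]
    return cv2.projectPoints(np.float64(P),cv2.Rodrigues(R)[0],T[:3,3],K,np.array([c['k1'],0,0,0,0.]))[0].reshape(-1,2)
P=[[618+dx,329.3+dy,102] for dx in(-59,-47.5,47.5,59) for dy in(-10,10)]
s=proj('scene',P);t=proj('top',P)
print('zoom scene',((s-[60,150])*4).round());print('zoom top',((t-[70,90])*4).round())
L=[[619.3,y,26] for y in (326,331,336)];print(((proj('scene',L)-[60,150])*4).round(),((proj('top',L)-[70,90])*4).round())
E
```

```text
zoom scene [[340. 316.]
 [308. 330.]
 [332. 305.]
 [300. 319.]
 [272. 217.]
 [242. 230.]
 [266. 207.]
 [235. 220.]]
zoom top [[212. 301.]
 [180. 301.]
 [212. 282.]
 [180. 283.]
 [218. 130.]
 [187. 131.]
 [219. 112.]
 [187. 112.]]
[[315. 350.]
 [308. 353.]
 [301. 356.]] [[243. 228.]
 [236. 228.]
 [229. 228.]]
```

Comparing the projected fingertips with the images, the scene camera reads about 8 mm too far in +y and the top camera about 3 mm short. That puts the lime at y≈327. I'm descending there.

Request:
arm_command(targets=[[[0, 0, 0], [-0.002, 0.001, 0.015], 0], [[0, 0, 0], [-0.002, 0.001, 0.03], 0], [[0, 0, 0], [-0.002, 0.001, 0.045], 0], [[0, 0, 0], [-0.002, 0.001, 0.06], 0], [[0, 0, 0], [-0.002, 0.001, 0.075], 0], [[0, 0, 0], [-0.002, 0.001, 0.087], 0], [[0, 0, 0], [-0.002, 0.001, 0.092], 0], [[0, 0, 0], [-0.002, 0.001, 0.092], 0]])

```text
t: 8.6
eef_pos: [618.2, 327.2, 7.7]
tcp_rot: [-3.141, 0.001, 1.513]
ft_force: [-0.2, -0.5, 0.3]
opening: 0.997
```

```bash
python3 -c "
from h import *
plan(619.3,327,8,1.52)
im,d=read_camera('scene');cv2.imwrite('pics/s4.png',cv2.resize(im[150:290,60:240],None,fx=4,fy=4))
im,d=read_camera('top');cv2.imwrite('pics/t4.png',cv2.resize(im[90:240,70:230],None,fx=4,fy=4))
"
```

```text
t 8.6 pos [618.2 327.2   7.7] rot [-3.141e+00  1.000e-03  1.513e+00] F [-0.2 -0.5  0.3] op 0.997
turn [-0.001   0.0006 -0.0072] shift [-0.0002  0.0011 -0.0003] joint [ 0.39  0.82  1.51 -0.    0.81  0.45]
```

View pics/s4.png

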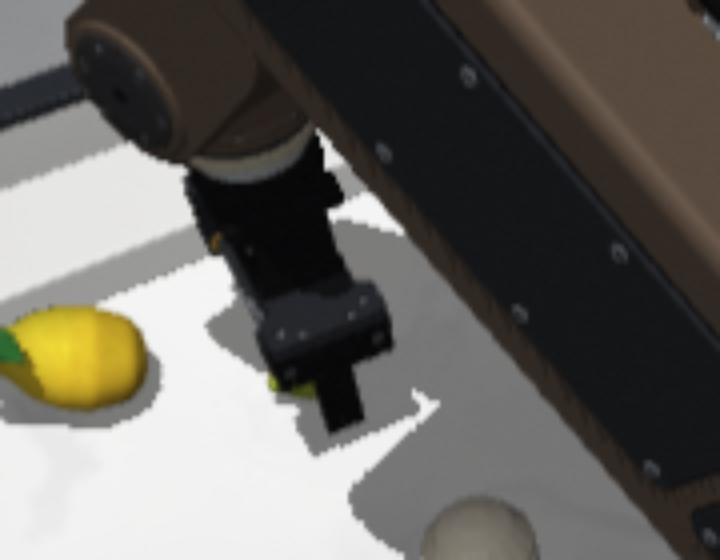

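View pics/t4.png

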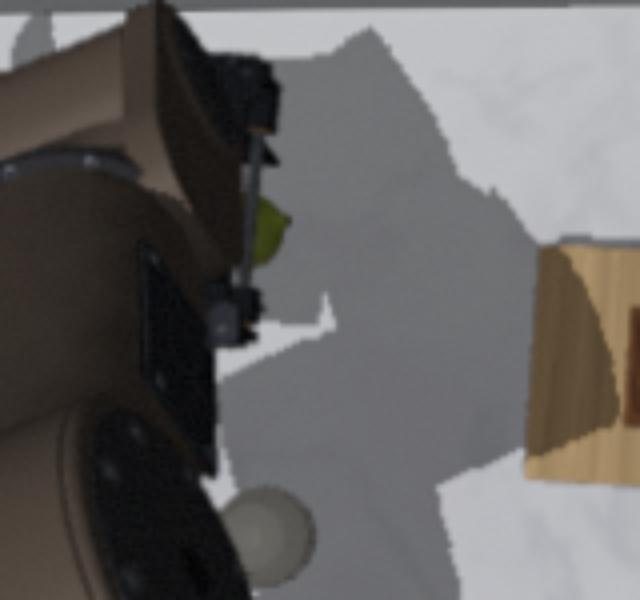

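Both views agree that the fingers straddle the lime: the lime centre is at about (247,228) in the top crop, with the finger centres near u≈250. Closing.

Request:
arm_command(targets=[[[0, 0, 0], [0, 0, 0], 100], [[0, 0, 0], [0, 0, 0], 150], [[0, 0, 0], [0, 0, 0], 200], [[0, 0, 0], [0, 0, 0], 255], [[0, 0, 0], [0, 0, 0], 255], [[0, 0, 0], [0, 0, 0], 255], [[0, 0, 0], [0, 0, 0], 255], [[0, 0, 0], [0, 0, 0], 255]])

```text
t: 9.5
eef_pos: [618.5, 327.3, 8.6]
tcp_rot: [3.141, 0.0, 1.513]
ft_force: [-0.2, -0.9, 0.2]
opening: 0.525
```

Request:
arm_command(targets=[[[0, 0, 0], [0, 0, 0], 255], [[0, 0, 0], [0, 0, 0], 255], [[0, 0, 0], [0, 0, -0.005], 255], [[0, 0, 0], [0, 0, -0.015], 255], [[0, 0, 0], [0, 0, -0.03], 255]])

```text
t: 10.0
eef_pos: [618.2, 327.2, 39.0]
tcp_rot: [-3.141, 0.001, 1.513]
ft_force: [-0.5, 0.3, -1.1]
opening: 0.524
```

The opening of 0.525 is about 50 mm, so the lime is held. I'm lifting and carrying it to the box.

Request:
arm_command(targets=[[[0, 0, 0], [0, 0, -0.025], 255], [[0, 0, 0], [0, 0, -0.055], 255], [[0, 0, 0], [0, 0, -0.085], 255], [[0, 0, 0], [0, 0, -0.11], 255], [[0, 0, 0], [0, 0, -0.125], 255], [[0, 0, 0], [0, 0, -0.125], 255]])

```text
t: 10.6
eef_pos: [619.2, 327.7, 166.6]
tcp_rot: [3.138, -0.002, 1.513]
ft_force: [0.8, 0.3, -1.3]
opening: 0.52
```

```bash
python3 -c "
from h import *
plan(513.4,-74,160,1.52)
im,d=read_camera('scene');cv2.imwrite('pics/s5.png',im)
im,d=read_camera('top');cv2.imwrite('pics/t5.png',im);np.savez('pics/t5.npz',im=im,d=d)
"
```

```text
t 10.6 pos [619.2 327.7 166.6] rot [ 3.138e+00 -2.000e-03  1.513e+00] F [ 0.8  0.3 -1.3] op 0.52
turn [ 0.004  -0.0018 -0.0072] shift [-0.4071 -0.0824  0.0055] joint [ 0.39  0.64  1.41 -0.    1.09  0.45]
```

View pics/s5.png

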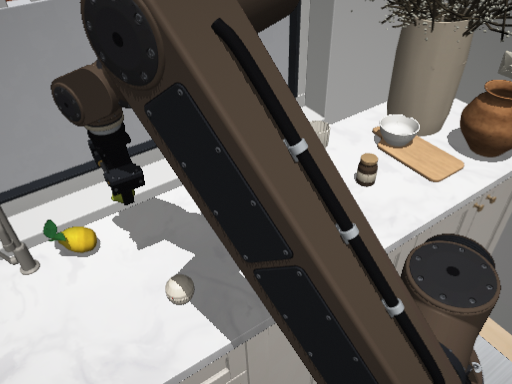

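View pics/t5.png

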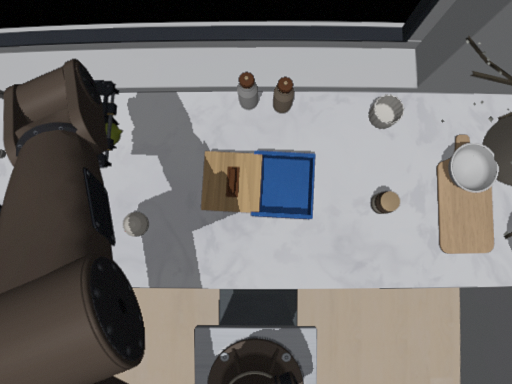

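The lime is held between the fingers at (115,132) in the top view. The cover is back with its tab at (233,181), and the open box is at about (287,185). I can calibrate the top camera using the tab, because the arm's own reading gives its true position.

```bash
python3 - <<'E'
from h import *
z=np.load('pics/t5.npz');W=cloud('top',z['d']);Z=W[...,2];hsv=cv2.cvtColor(z['im'],cv2.COLOR_BGR2HSV)
v,u=np.mgrid[:384,:512];ok=z['d']>0
Q=W[(u>215)&(u<255)&(v>155)&(v<215)&(Z>98)&(Z<108)&ok];print('tab',Q.mean(0),rect(Q),'true 521.9 56.1')
m=(u>245)&(u<325)&(v>140)&(v<230)&(Z>76)&(Z<84)&ok&(hsv[...,0]>100)&(hsv[...,0]<130)
y=-2.9*np.pi/180;R=np.array([[np.cos(y),-np.sin(y)],[np.sin(y),np.cos(y)]])
B=W[m][:,:2]@R;print(np.percentile(B,[0,2,98,100],axis=0).round(1))
C=W[(u>195)&(u<270)&(v>140)&(v<230)&(Z>70)&(Z<78)&ok][:,:2]@R;print('cover',np.percentile(C,[0,2,98,100],axis=0).round(1),'tab',Q.mean(0)[:2]@R)
E
```

```text
tab [523.49727785  53.78438594 102.7314702 ] (array([523.2,  53.9]), array([14. , 58.5]), 86.7) true 521.9 56.1
[[ 438.1 -120.7]
 [ 438.9 -119.6]
 [ 599.9   27.2]
 [ 600.6   30.6]]
cover [[438.7 -14.6]
 [448.8  13.6]
 [591.2 152.2]
 [601.  155.5]] tab [520.1057546   80.20077377]
```

Request:
arm_command(targets=[[[0, 0, 0], [-0.02, -0.004, 0], 255], [[0, 0, 0], [-0.055, -0.011, 0], 255], [[0, 0, 0], [-0.095, -0.019, 0], 255], [[0, 0, 0], [-0.135, -0.027, 0], 255], [[0, 0, 0], [-0.175, -0.035, 0], 255], [[0, 0, 0], [-0.215, -0.043, 0], 255], [[0, 0, 0], [-0.255, -0.051, 0], 255], [[0, 0, 0], [-0.285, -0.057, 0], 255]])

```text
t: 11.5
eef_pos: [543.6, 44.2, 162.2]
tcp_rot: [-3.139, 0.0, 1.512]
ft_force: [0.4, -0.7, -1.4]
opening: 0.52
```

```bash
python3 -c "
from h import *
plan(514.5,-75,160,1.52)"
```

```text
t 11.5 pos [543.6  44.2 162.2] rot [-3.139  0.     1.512] F [ 0.4 -0.7 -1.4] op 0.52
turn [-0.0027  0.0003 -0.0079] shift [-0.1207 -0.0221  0.0023] joint [-0.04  0.44  1.81 -0.    0.89  0.02]
```

Request:
arm_command(targets=[[[0, 0, -0.008], [-0.03, -0.0055, 0], 255], [[0, 0, -0.008], [-0.06, -0.011, 0], 255], [[0, 0, -0.008], [-0.09, -0.0165, 0], 255], [[0, 0, -0.008], [-0.11, -0.02, 0], 255], [[0, 0, -0.008], [-0.1207, -0.0221, 0], 255], [[0, 0, -0.008], [-0.1207, -0.0221, 0], 255], [[0, 0, -0.008], [-0.1207, -0.0221, 0], 255]])

```text
t: 12.2
eef_pos: [515.9, -72.6, 163.1]
tcp_rot: [-3.141, -0.0, 1.521]
ft_force: [-0.6, 0.8, -0.2]
opening: 0.523
```

```bash
python3 -c "
from h import *
plan(514.5,-75,18,1.52)
im,d=read_camera('top');cv2.imwrite('pics/t6.png',cv2.resize(im[100:250,180:340],None,fx=4,fy=4))"
```

```text
t 12.2 pos [515.9 -72.6 163.1] rot [-3.141 -0.     1.521] F [-0.6  0.8 -0.2] op 0.523
turn [-0.0008 -0.0003  0.0006] shift [-0.0025 -0.0012  0.1451] joint [-0.27  0.41  1.87  0.    0.86 -0.22]
```

View pics/t6.png

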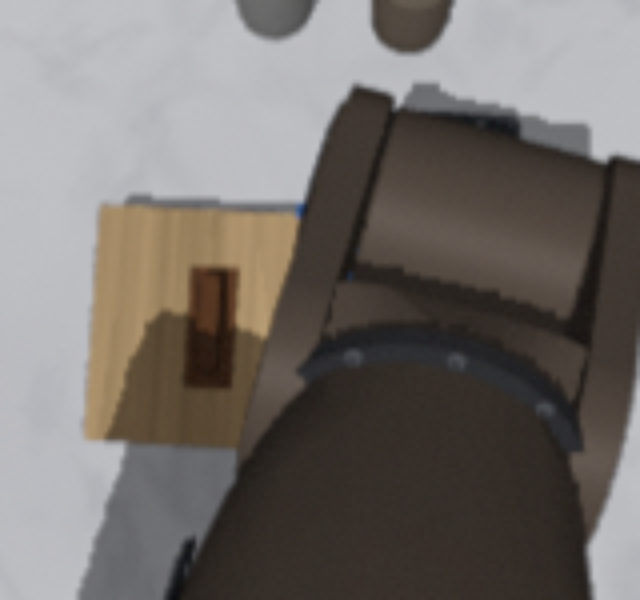

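The view shows the arm over the box's opening, with the tab clear at crop (213,325). Lowering. The lime should touch the floor at about TCP z = 16.6.

Request:
arm_command(targets=[[[0, 0, 0], [-0.001, -0.001, 0.02], 255], [[0, 0, 0], [-0.002, -0.001, 0.042], 255], [[0, 0, 0], [-0.002, -0.001, 0.064], 255], [[0, 0, 0], [-0.002, -0.001, 0.086], 255], [[0, 0, 0], [-0.002, -0.001, 0.106], 255], [[0, 0, 0], [-0.002, -0.001, 0.122], 255], [[0, 0, 0], [-0.002, -0.001, 0.134], 255], [[0, 0, 0], [-0.002, -0.001, 0.138], 255]])

```text
t: 13.05
eef_pos: [514.7, -74.3, 24.5]
tcp_rot: [-3.14, -0.0, 1.522]
ft_force: [0.2, -0.6, -0.5]
opening: 0.524
```

Request:
arm_command(targets=[[[0, 0, 0], [0, 0, 0.002], 255], [[0, 0, 0], [0, 0, 0.003], 255], [[0, 0, 0], [0, 0, 0.004], 255], [[0, 0, 0], [0, 0, 0.004], 255]])

```text
t: 13.45
eef_pos: [515.1, -75.1, 22.0]
tcp_rot: [3.141, 0.0, 1.521]
ft_force: [0.5, -0.2, -0.4]
opening: 0.522
```

Request:
arm_command(targets=[[[0, 0, 0], [0, 0, 0.001], 255], [[0, 0, 0], [0, 0, 0.002], 255], [[0, 0, 0], [0, 0, 0.003], 255], [[0, 0, 0], [0, 0, 0.004], 255], [[0, 0, 0], [0, 0, 0.004], 255]])

```text
t: 13.95
eef_pos: [514.8, -75.0, 17.5]
tcp_rot: [-3.141, 0.0, 1.521]
ft_force: [0.5, -0.0, -1.0]
opening: 0.524
```

Request:
arm_command(targets=[[[0, 0, 0], [0, 0, 0.0005], 255], [[0, 0, 0], [0, 0, 0.001], 255], [[0, 0, 0], [0, 0, 0.001], 255]])

```text
t: 14.25
eef_pos: [514.9, -75.1, 16.6]
tcp_rot: [3.142, 0.0, 1.521]
ft_force: [-0.3, 0.1, -1.0]
opening: 0.521
```

Request:
arm_command(targets=[[[0, 0, 0], [0, 0, 0.0005], 255], [[0, 0, 0], [0, 0, 0.001], 255], [[0, 0, 0], [0, 0, 0.001], 255]])

```text
t: 14.55
eef_pos: [515.0, -75.1, 16.4]
tcp_rot: [3.141, 0.0, 1.521]
ft_force: [-2.1, 0.4, 11.7]
opening: 0.521
```

The 11.7 N reading shows the lime is on the floor. I'll open partially, which keeps the finger backs well clear of the lips, and then lift.

Request:
arm_command(targets=[[[0, 0, 0], [0, 0, -0.0005], 115], [[0, 0, 0], [0, 0, -0.0005], 105], [[0, 0, 0], [0, 0, -0.0005], 90], [[0, 0, 0], [0, 0, -0.0005], 70], [[0, 0, 0], [0, 0, -0.0005], 50], [[0, 0, 0], [0, 0, -0.0005], 50], [[0, 0, 0], [0, 0, -0.0005], 50], [[0, 0, 0], [0, 0, -0.0005], 50]])

```text
t: 15.35
eef_pos: [514.9, -75.1, 16.1]
tcp_rot: [-3.142, 0.0, 1.521]
ft_force: [0.3, -0.1, 0.1]
opening: 0.803
```

Request:
arm_command(targets=[[[0, 0, 0], [0, 0, -0.01], 50], [[0, 0, 0], [0, 0, -0.03], 50], [[0, 0, 0], [0, 0, -0.055], 50], [[0, 0, 0], [0, 0, -0.085], 50], [[0, 0, 0], [0, 0, -0.115], 50], [[0, 0, 0], [0, 0, -0.14], 0], [[0, 0, 0], [0, 0, -0.15], 0], [[0, 0, 0], [0, 0, -0.15], 0]])

```text
t: 16.15
eef_pos: [515.2, -75.1, 167.4]
tcp_rot: [3.139, 0.001, 1.521]
ft_force: [0.2, -1.2, 0.3]
opening: 0.976
```

```bash
python3 -c "
from h import *
plan(521.9,56.1,150,-.0506)"
```

```text
t 16.15 pos [515.2 -75.1 167.4] rot [3.139e+00 1.000e-03 1.521e+00] F [ 0.2 -1.2  0.3] op 0.976
turn [ 2.5000e-03 -1.4000e-03  1.5715e+00] shift [1.314e-01 1.000e-04 1.730e-02] joint [-0.27  0.4   1.87 -0.    0.87 -0.22]
```

Next, go over the tab with a turn of 1.571.

Request:
arm_command(targets=[[[0, 0, 0.145], [0.016, 0, 0], 0], [[0, 0, 0.29], [0.032, 0, 0], 0], [[0, 0, 0.435], [0.048, 0, 0], 0], [[0, 0, 0.58], [0.064, 0, 0], 0], [[0, 0, 0.725], [0.08, 0, 0], 0], [[0, 0, 0.87], [0.096, 0, 0], 0], [[0, 0, 1.015], [0.112, 0, 0], 0], [[0, 0, 1.16], [0.125, 0, 0], 0]])

```text
t: 16.95
eef_pos: [520.5, 50.6, 164.6]
tcp_rot: [-3.141, 0.002, 0.355]
ft_force: [-0.2, 0.2, 0.3]
opening: 1.002
```

```bash
python3 -c "
from h import *
plan(521.9,56.1,84,-.0506)
im,d=read_camera('top');cv2.imwrite('pics/t7.png',cv2.resize(im[100:250,180:340],None,fx=4,fy=4));np.savez('pics/t7.npz',im=im,d=d)"
```

```text
t 16.95 pos [520.5  50.6 164.6] rot [-3.141e+00  2.000e-03  3.550e-01] F [-0.2  0.2  0.3] op 1.002
turn [-4.000e-04  2.400e-03  4.056e-01] shift [ 0.0034 -0.0046  0.0806] joint [-0.03  0.41  1.86 -0.    0.87  1.19]
```

View pics/t7.png

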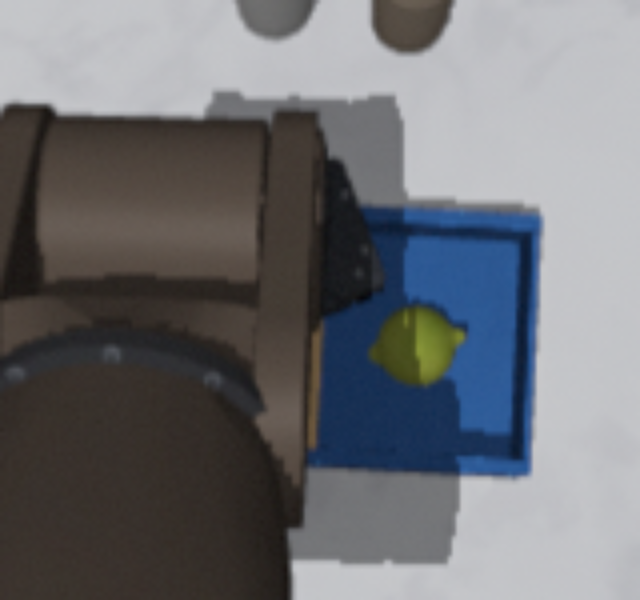

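The lime rests inside the box at crop (418,345) and nothing is touching it. Now I align and go down over the tab.

Request:
arm_command(targets=[[[0, 0, 0.14], [0.003, -0.0045, 0], 0], [[0, 0, 0.28], [0.003, -0.0045, 0], 0], [[0, 0, 0.4056], [0.003, -0.0045, 0], 0], [[0, 0, 0.4056], [0.0034, -0.0046, 0.015], 0], [[0, 0, 0.4056], [0.0034, -0.0046, 0.035], 0], [[0, 0, 0.4056], [0.0034, -0.0046, 0.055], 0], [[0, 0, 0.4056], [0.0034, -0.0046, 0.072], 0], [[0, 0, 0.4056], [0.0034, -0.0046, 0.081], 0]])

```text
t: 17.8
eef_pos: [521.7, 55.0, 82.9]
tcp_rot: [3.141, 0.003, -0.042]
ft_force: [-0.2, 0.0, 0.1]
opening: 0.995
```

Request:
arm_command(targets=[[[0, 0, 0], [0, 0, 0], 100], [[0, 0, 0], [0, 0, 0], 180], [[0, 0, 0], [0, 0, 0], 255], [[0, 0, 0], [0, 0, 0], 255], [[0, 0, 0], [0, 0, 0], 255], [[0, 0, 0], [0, 0, 0], 255], [[0, 0, 0], [0, 0, 0], 255], [[0, 0, 0], [0, 0, 0], 255]])

```text
t: 18.6
eef_pos: [522.7, 55.3, 85.2]
tcp_rot: [3.141, -0.0, -0.045]
ft_force: [0.6, -0.5, -0.6]
opening: 0.383
```

Request:
arm_command(targets=[[[0, 0, 0], [0, 0, 0], 255], [[0, 0, 0], [0, 0, 0], 255], [[0, 0, 0], [0, 0, 0], 255], [[0, 0, 0], [0, 0, 0], 255], [[0, 0, 0], [0, 0, 0], 255], [[0, 0, 0], [0, 0, 0], 255]])

```text
t: 19.2
eef_pos: [522.7, 55.3, 85.1]
tcp_rot: [-3.142, 0.0, -0.045]
ft_force: [0.6, -0.1, 0.1]
opening: 0.143
```

```bash
python3 -c "
from h import *
plan(515.6,-68,82.6,-.0506)"
```

```text
t 19.2 pos [522.7  55.3  85.1] rot [-3.142  0.    -0.045] F [ 0.6 -0.1  0.1] op 0.143
turn [-0.      0.      0.0055] shift [-0.0015  0.1235  0.0025] joint [-0.02  0.53  1.93  0.    0.68  1.6 ]
```

Gripped at 13.6 mm. Sliding the cover shut.

Request:
arm_command(targets=[[[0, 0, 0], [0, 0.008, 0], 255], [[0, 0, 0], [0, 0.023, 0], 255], [[0, 0, 0], [0, 0.04, 0], 255], [[0, 0, 0], [-0.001, 0.057, 0], 255], [[0, 0, 0], [-0.001, 0.074, 0], 255], [[0, 0, 0], [-0.001, 0.09, 0], 255], [[0, 0, 0], [-0.001, 0.105, 0], 255], [[0, 0, 0], [-0.001, 0.114, 0], 255]])

```text
t: 20.0
eef_pos: [516.4, -60.2, 85.1]
tcp_rot: [3.141, 0.0, -0.046]
ft_force: [0.2, 2.8, -1.4]
opening: 0.146
```

Request:
arm_command(targets=[[[0, 0, 0], [0, 0.003, 0], 255], [[0, 0, 0], [0, 0.005, 0], 255], [[0, 0, 0], [0, 0.006, 0], 255], [[0, 0, 0], [0, 0.006, 0], 255]])

```text
t: 20.4
eef_pos: [516.2, -64.4, 85.1]
tcp_rot: [3.141, 0.0, -0.044]
ft_force: [-0.9, -2.2, -0.2]
opening: 0.145
```

Request:
arm_command(targets=[[[0, 0, 0], [0, 0.001, 0], 255], [[0, 0, 0], [0, 0.002, 0], 255], [[0, 0, 0], [0, 0.002, 0], 255]])

```text
t: 20.7
eef_pos: [516.1, -66.4, 85.1]
tcp_rot: [-3.142, 0.0, -0.045]
ft_force: [-1.1, 1.7, -0.1]
opening: 0.146
```

Request:
arm_command(targets=[[[0, 0, 0], [0, 0.0005, 0], 255], [[0, 0, 0], [0, 0.001, 0], 255], [[0, 0, 0], [0, 0.001, 0], 255]])

```text
t: 21.0
eef_pos: [516.0, -67.5, 85.1]
tcp_rot: [3.142, 0.0, -0.045]
ft_force: [-1.6, 1.3, 1.0]
opening: 0.146
```

Request:
arm_command(targets=[[[0, 0, 0], [0, 0.0005, 0], 255], [[0, 0, 0], [0, 0.001, 0], 255], [[0, 0, 0], [0, 0.001, 0], 255]])

```text
t: 21.3
eef_pos: [516.0, -68.6, 85.1]
tcp_rot: [3.142, 0.0, -0.045]
ft_force: [-2.5, 0.3, 0.3]
opening: 0.142
```

Request:
arm_command(targets=[[[0, 0, 0], [0, 0.0005, 0], 255], [[0, 0, 0], [0, 0.001, 0], 255], [[0, 0, 0], [0, 0.001, 0], 255]])

```text
t: 21.6
eef_pos: [516.0, -68.7, 85.1]
tcp_rot: [-3.14, 0.0, -0.045]
ft_force: [-1.9, 8.4, 0.4]
opening: 0.147
```

The stop is reached: 8.4 N, and the motion halted. Release and withdraw.

Request:
arm_command(targets=[[[0, 0, 0], [0, -0.0005, 0], 180], [[0, 0, 0], [0, -0.0005, 0], 140], [[0, 0, 0], [0, -0.0005, 0], 100], [[0, 0, 0], [0, -0.0005, 0], 80], [[0, 0, 0], [0, 0, -0.02], 60], [[0, 0, 0], [0, 0, -0.05], 50], [[0, 0, 0], [0, 0, -0.08], 50], [[0, 0, 0], [0, 0, -0.12], 50]])

```text
t: 22.4
eef_pos: [515.6, -69.6, 205.6]
tcp_rot: [-3.141, 0.002, -0.045]
ft_force: [-0.4, 0.3, 0.2]
opening: 0.761
```

Request:
arm_command(targets=[[[0, 0, 0], [-0.02, 0.03, 0], 50], [[0, 0, 0], [-0.04, 0.07, 0], 50], [[0, 0, 0], [-0.06, 0.11, 0], 50], [[0, 0, 0], [-0.08, 0.15, 0], 50], [[0, 0, 0], [-0.1, 0.185, 0], 50], [[0, 0, 0], [-0.1, 0.2, 0], 50], [[0, 0, 0], [-0.1, 0.2, 0], 50], [[0, 0, 0], [-0.1, 0.2, 0], 50]])

```text
t: 23.2
eef_pos: [407.6, -264.5, 205.1]
tcp_rot: [-3.141, -0.0, -0.045]
ft_force: [-0.3, -0.0, 0.6]
opening: 0.806
```

```bash
python3 -c "
from h import *
im,d=read_camera('top');cv2.imwrite('pics/t8.png',im)
W=cloud('top',d);Z=W[...,2];v,u=np.mgrid[:384,:512]
Q=W[(u>250)&(u<310)&(v>155)&(v<215)&(Z>98)&(Z<108)&(d>0)];print(len(Q),Q.mean(0))
s=env.state();print(s['t'],s['eef_pos'],abs(s['qvel']).max())"
```

```text
141 [516.46289901 -70.53159712 102.87522866]
23.25 [ 407.6748934  -263.98973753  205.031481  ] 0.012540409064262568
```

View pics/t8.png

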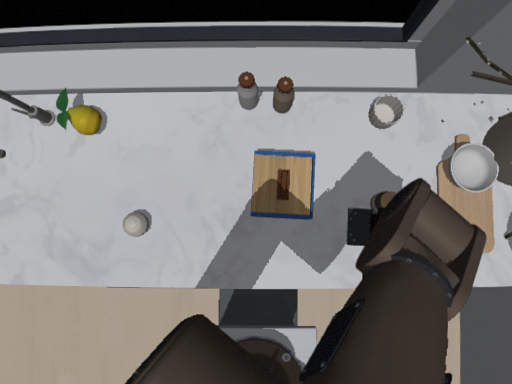

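The picture shows the cover flush, with its tab at (283,184) and no gap at the right end. The arm is clear of the box and nothing else has moved. Handing in.

```bash
python3 -c "
from h import *
print(env.job_done())"
```

```text
the job is handed in; nothing more can be done
None
```

The lime is packed and the job is handed in at about 23 s; no verdict was reported.

- **Opening:** I slid the cover back by its tab to about 0.124 m, worked out from the arm's travel. I did not push it onto the back stop.
- **Placing the lime:** I lowered it until it touched the floor (11.7 N) and then let go. The next picture showed it free in the middle of the box.
- **Closing:** I slid the cover until it hit the stop, where motion halted at 8.4 N and TCP y = -68.7 mm. The final top picture shows it flush with no gap, and the arm clear with wrist force near zero. The lime itself can no longer be seen under the cover.
- **Checks that disagreed:** The two cameras differed by 4–10 mm in y for the lime. I settled that by comparing where the fingertips appeared with where the arm said they were, and corrected the top camera for the box using the tab.

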